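# Pack the spice set into its carrier

## Task

Pack the spice set for the sale: stand each of the four white ceramic jars upright in the wooden carrier, in the holder of the same colour as its lid, setting each down gently without dropping it. Leave the two amber glass jars, which do not belong to the set, standing where they are.

Things in the scene. Friction and masses are not known exactly. Their poses are not given: they have to be found in the camera images.
- red_jar_mid (a point): White ceramic spice jar of the set, with a red lid and a small brass ball knob on top, and a red band round its lower half. Round, 50 mm in diameter up to 80 mm above its foot; lid 39 mm across; 106 mm tall over the knob; about 0.2 kg. Stands upright on the table, loose. This point lies on its axis, 50 mm above its foot; z points up along the axis.
- yellow_jar_mid (a point): White ceramic spice jar of the set, with a yellow lid and a small brass ball knob on top, and a yellow band round its lower half. Round, 50 mm in diameter up to 80 mm above its foot; lid 39 mm across; 106 mm tall over the knob; about 0.2 kg. Stands upright on the table, loose. This point lies on its axis, 50 mm above its foot; z points up along the axis.
- green_jar_mid (a point): White ceramic spice jar of the set, with a green lid and a small brass ball knob on top, and a green band round its lower half. Round, 50 mm in diameter up to 80 mm above its foot; lid 39 mm across; 106 mm tall over the knob; about 0.2 kg. Stands upright on the table, loose. This point lies on its axis, 50 mm above its foot; z points up along the axis.
- blue_jar_mid (a point): White ceramic spice jar of the set, with a blue lid and a small brass ball knob on top, and a blue band round its lower half. Round, 50 mm in diameter up to 80 mm above its foot; lid 39 mm across; 106 mm tall over the knob; about 0.2 kg. Stands upright on the table, loose. This point lies on its axis, 50 mm above its foot; z points up along the axis.
- red_holder: Red square open-topped plastic holder, 86 mm outside, 78 mm inside, 24 mm high; one of four (2 by 2, 90 mm apart, in any order) fixed in a low wooden carrier 204 mm square, itself fixed on the table. Origin: centre of its underside, 11 mm above the table; its inner floor is 4 mm above the origin, the carrier's outer walls rise 25 mm above it. x, y along its sides, z up.
- yellow_holder: Yellow square open-topped plastic holder, 86 mm outside, 78 mm inside, 24 mm high; one of four (2 by 2, 90 mm apart, in any order) fixed in a low wooden carrier 204 mm square, itself fixed on the table. Origin: centre of its underside, 11 mm above the table; its inner floor is 4 mm above the origin, the carrier's outer walls rise 25 mm above it. x, y along its sides, z up.
- green_holder: Green square open-topped plastic holder, 86 mm outside, 78 mm inside, 24 mm high; one of four (2 by 2, 90 mm apart, in any order) fixed in a low wooden carrier 204 mm square, itself fixed on the table. Origin: centre of its underside, 11 mm above the table; its inner floor is 4 mm above the origin, the carrier's outer walls rise 25 mm above it. x, y along its sides, z up.
- blue_holder: Blue square open-topped plastic holder, 86 mm outside, 78 mm inside, 24 mm high; one of four (2 by 2, 90 mm apart, in any order) fixed in a low wooden carrier 204 mm square, itself fixed on the table. Origin: centre of its underside, 11 mm above the table; its inner floor is 4 mm above the origin, the carrier's outer walls rise 25 mm above it. x, y along its sides, z up.
- amber_red_mid (a point): Look-alike, not part of the set: amber glass jar with a plain flat red lid and no knob. 50 mm in diameter, 100 mm tall, loose on the table. This point lies on its axis, 50 mm above its foot; z points up. Must stay where it is. Other loose things up to 62 mm wide and 80 mm tall stand among the jars, centres 90 mm or more apart.
- amber_blue_mid (a point): Look-alike, not part of the set: amber glass jar with a plain flat blue lid and no knob. 50 mm in diameter, 100 mm tall, loose on the table. This point lies on its axis, 50 mm above its foot; z points up. Must stay where it is. Other loose things up to 62 mm wide and 80 mm tall stand among the jars, centres 90 mm or more apart.
There are look-alikes about, which are no part of the job. Leave any purple look-alike of the part that bears yellow_jar_mid alone.

How it is judged:
At the end, for the whole second after the job is handed in: Each white jar stands on the floor of the holder of its lid's colour: axis within 22 mm of the holder's centre, its point less than 60 mm above the holder's origin, tilted less than 0.12 rad, at rest and released. Both amber jars stand upright within 30 mm of where they started (horizontal distance between red_jar_mid and red_holder below 0.022 m and z of red_jar_mid in the frame of red_holder below 0.06 m and angle between each of red_jar_mid, yellow_jar_mid, green_jar_mid, blue_jar_mid, amber_red_mid, amber_blue_mid's own z axis and vertical below 0.12 rad and linear speed of each of red_jar, yellow_jar, green_jar, blue_jar below 0.02 m/s and horizontal distance between yellow_jar_mid and yellow_holder below 0.022 m and z of yellow_jar_mid in the frame of yellow_holder below 0.06 m and horizontal distance between green_jar_mid and green_holder below 0.022 m and z of green_jar_mid in the frame of green_holder below 0.06 m and horizontal distance between blue_jar_mid and blue_holder below 0.022 m and z of blue_jar_mid in the frame of blue_holder below 0.06 m and distance of each of amber_red_mid, amber_blue_mid from where it was at the start of the episode below 0.03 m); the robot touches nothing.
It fails at once if a white jar is dropped or thrown: it moves faster than 0.7 m/s (a fall of about 25 mm) while the fingers do not hold it ((linear speed of red_jar above 0.7 m/s and contact force between the fingers and red_jar below 0.05 N) or (linear speed of yellow_jar above 0.7 m/s and contact force between the fingers and yellow_jar below 0.05 N) or (linear speed of green_jar above 0.7 m/s and contact force between the fingers and green_jar below 0.05 N) or (linear speed of blue_jar above 0.7 m/s and contact force between the fingers and blue_jar below 0.05 N)).
It fails at once if an amber jar is knocked over or moved by more than 30 mm (distance of any of amber_red_mid, amber_blue_mid from where it was at the start of the episode above 0.03 m).
It also fails if it takes over 109 s, if anything falls off the work surface, if the arm or the gripper's body presses on something with over 40 N, if the wrist force passes 120 N, or if a joint passes its speed limit or range.

## Robot

A 6-joint arm with a two-finger parallel gripper is mounted at the origin on the work surface. World frame = base frame: x ahead of the robot, y to its left, z up, the work surface at z = 0. Lengths are in m, angles in rad, forces in N, time in s.
With the tool pointing down it reaches from about 0.3 to 0.875 m from the base axis. Payload 6.4 kg.
Tool frame: the origin (TCP) lies at the very end of the fingers, on their centre line; the grasp point (between the pads) lies 19 mm behind it; z points along the fingers, y is the line along which they close (so a half turn about z gives the same grasp; the last joint's range is limited). The gripper opens to 85 mm and grips with 20 to 120 N. Pads are 22 mm wide; open, the fingers measure 114 mm over their backs; the gripper's body (76 mm by 85 mm) begins 54 mm behind the grasp point. The pads swing forward as they close: fully open they stand 13 mm farther back than shut.
Start: joints at [1.096, 0.181, 1.607, -0, 1.354, -0.206], TCP at [0.153, 0.554, 0.193] pointing down, gripper open.
Joint ranges: [-2.99, 2.99], [-0.89, 2.07], [0.3, 2.58], [-1.14, 4.28], [0, 2.63], [-3.12, 3.12]. Speed limits (rad/s): [2.57, 2.57, 3.01, 3.14, 3.14, 3.14].

## Interface

Orientations are given as a unit quaternion [w, x, y, z].
In Python, from bench import ctrl, camera, calibration, order, outline_of gives the robot as it stands.
- The arm moves only by the tool move_arm, never from a script. Its argument "series" is a list that holds one entry, the list of rows, each a list of 5 numbers: the opening, from 0 (shut) to 1 (fully open), then the shift along the tool's x, y, z in mm, then the turn about the tool's z in rad. A call has exactly 10 rows; each row is the pose to reach, as a shift and turn from the pose commanded when the call began, along the tool's axes at that moment; what a row does not reach only later rows make up. A row lasts 1/12 s, in which the tool goes at most 41.7 mm and 7.16 degrees, less where a joint would pass 70% of its speed; a pose out of reach is approached as far as the arm can. A call with a gripper value outside its range is refused whole. The fingers move at their own pace and stop on an object; the grip force is fixed at half the most. Time passes only in rows, so rows that repeat a pose let the fingers close, or fill a call up. It gives the time, the measured TCP pose, the force, the opening and the grip force at its end, in the units of the state.
- ctrl.get_obs(): the state, without advancing time (a new reading comes with each control period).
- camera(name): name is "side" or "top" or "wrist"; returns (picture, depth): 384x512x3 uint8, blue, green, red; 384x512 float32, m along the optical axis (not along the pixel's ray), 0 where there is no reading.
- calibration(name): a dict with "intrinsics" (3x3 intrinsics, pixels), "rvec" (rotation vector, rad) and "tvec" (3), from world to camera coordinates, as OpenCV has them. Camera axes: x right, y down, z forward; pixel columns grow to the right and rows downward; lengths in m; the calibration is good to about 2 mm. The wrist camera is an equidistant fisheye: a pixel r from the principal point sees the ray r / f radians off the axis. A picture is of the moment at which its call begins: read the wrist's pose just before it. calibration takes no time and is no camera call; for the wrist camera it gives the pose at the moment of the call.
- order.hand_in(): hands the job in; it is judged then, once.
Trained networks look in the newest picture that a camera, given by its name, has taken for a name from the list of things; names that differ only in an ending like _2 or _b are one class to them, and where a whole thing is asked for, a point or a joint stands for the part that bears it (a point fixed in the world has none). Each returns a list of dicts, best first, with "conf" (0 to 1); they miss things now and then, are a little off and sometimes report something else, mostly with a low value. They report only what shows in the picture. A call takes as long as a camera call. They do not tell look-alikes from the thing itself.
- outline_of(target, camera): "region" (384x512 bool, what is visible of it) and "bbox" ([centre column, centre row, width, height] in pixels, round what is visible of it).
The state is a dict: "time_s": time; "q": joint angles; "dq": joint speeds; "joint_efforts": joint torques, N m; "eef_pos": TCP position; "eef_rot": TCP orientation; "wrist_force": force on the tool from outside, world axes, zero at the start; "torque": the same for the moment, N m; "opening": opening from 0.0 (shut) to 1.0 (fully open); "grasp_force": force on a finger pad.
Only numpy, scipy, OpenCV 4.12 (cv2) and the standard library are available. Lean on these libraries where they do the work, as an engineer would, in place of code of your own. Each camera call takes 0.05 s, during which the arm holds its last target. There are 200 camera calls.

## Working session

There is one attempt and no reset: what is moved stays moved. The work goes in short steps, Python scripts to look and compute and a tool call to move; the robot and the scene stay as the last step left them, time stands still between calls to the robot, and variables do not carry over. Pictures are saved under pics/ and viewed, at most 14 in all, crops included, and the job is handed in when it is done.

Besides the shell and the picture viewer there is one more tool, called after ">>>" as name([rows], argument=value, ...), one row to a line, values as JSON. move_arm: Moves the arm, as the interface text tells. Its arguments: {"type":"object","properties":{"series":{"type":"array","items":{"type":"array","items":{"type":"array","items":{"type":"number"}}}}},"required":["series"]}

```bash
ls; mkdir -p pics; python3 - <<'E'
from bench import ctrl,camera,calibration
import cv2,numpy as np
print(ctrl.get_obs())
for n in("top","side"):
    p,d=camera(n); cv2.imwrite(f"pics/{n}0.png",cv2.resize(p,(800,600))); np.save(f"pics/{n}_d.npy",d);cv2.imwrite(f"pics/{n}_raw.png",p); print(n,calibration(n))
E
```

```text
pics
{'time_s': 0.0, 'q': array([ 1.09569563e+00,  1.81528671e-01,  1.60800018e+00, -1.17670513e-05,
        1.35378675e+00, -2.06256851e-01]), 'dq': array([-0.001488  ,  0.00099525,  0.00021644,  0.00059233,  0.00065452,
       -0.00024043]), 'joint_efforts': array([-2.75745013e-03, -4.44861460e+01, -3.51339483e+01, -4.80669351e-04,
        8.90398223e-03, -2.72729875e-05]), 'eef_pos': array([0.15240843, 0.5538021 , 0.19209494]), 'eef_rot': array([-2.82427591e-04,  1.34016162e-01,  9.90978772e-01, -8.13883431e-04]), 'wrist_force': array([ 0.45045638, -0.49440023,  0.64045702]), 'torque': array([-0.00442594, -0.03987264,  0.00200356]), 'grasp_force': 0.0, 'opening': 1.0012763402972389}
top {'intrinsics': array([[401.12476233,   0.        , 262.11616813],
       [  0.        , 401.12476233, 194.20306418],
       [  0.        ,   0.        ,   1.        ]]), 'rvec': array([ 2.12816026, -2.1849477 ,  0.15883757]), 'tvec': array([-0.00296501,  0.5266248 ,  1.27981138])}
side {'intrinsics': array([[448.51606182,   0.        , 257.02364732],
       [  0.        , 448.51606182, 191.97770497],
       [  0.        ,   0.        ,   1.        ]]), 'rvec': array([ 2.27942343, -0.45640933,  0.19134091]), 'tvec': array([-0.49252341,  0.17311516,  1.10153916])}
```

View pics/top0.png

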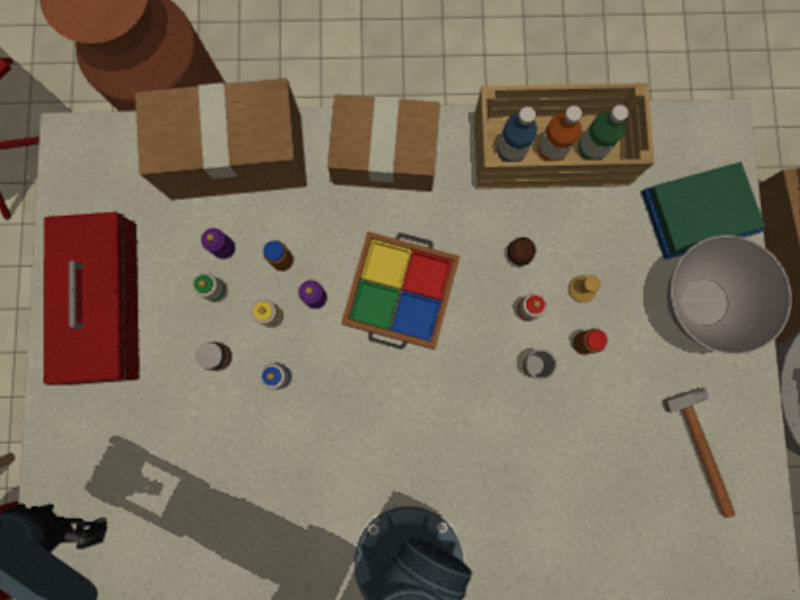

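View pics/side0.png

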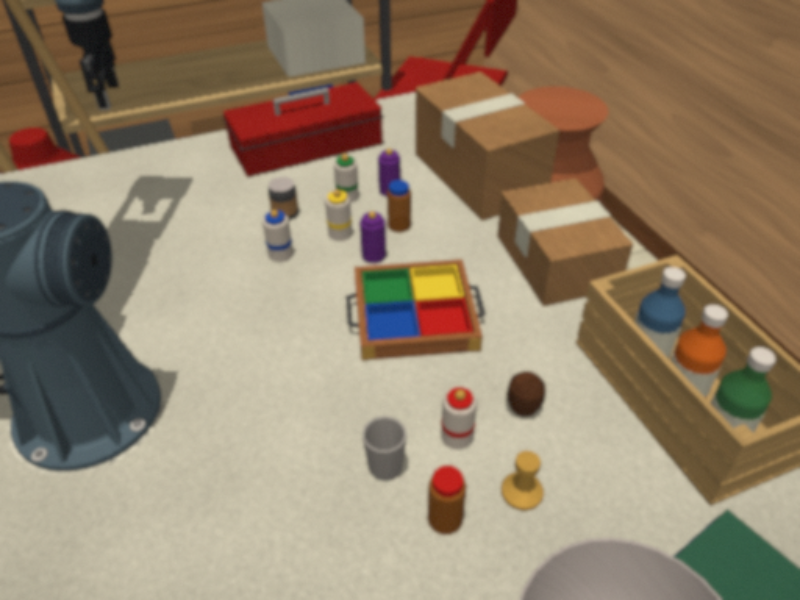

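```bash
cat > h.py <<'E'
from bench import ctrl,camera,calibration,outline_of
import cv2,numpy as np
from scipy.spatial.transform import Rotation as R
def world(n,u,v,z):
    """pixel -> world point at height z"""
    c=calibration(n); M=cv2.Rodrigues(np.array(c["rvec"]))[0]
    r=M.T@(np.linalg.inv(c["intrinsics"])@[u,v,1]); o=-M.T@c["tvec"]
    return o+r*(z-o[2])/r[2]
def cloud(n,d):
    c=calibration(n); M=cv2.Rodrigues(np.array(c["rvec"]))[0]; v,u=np.mgrid[:384,:512]
    P=np.stack([u,v,np.ones_like(u)],-1)@np.linalg.inv(c["intrinsics"]).T*d[...,None]
    return (P-c["tvec"])@M
E
python3 - <<'E'
from h import *
d=np.load("pics/top_d.npy");W=cloud("top",d)
p,_=camera("top"); 
for t in "red_jar_mid yellow_jar_mid green_jar_mid blue_jar_mid amber_red_mid amber_blue_mid red_holder yellow_holder green_holder blue_holder".split():
    for o in outline_of(t,"top")[:4]:
        w=W[o["region"]&(d>0)]; 
        if len(w)==0: continue
        top=w[w[:,2]>w[:,2].max()-.03] 
        print(t,round(o["conf"],2),np.round(o["bbox"]),"med",np.median(w,0).round(3),"zmax",np.percentile(w[:,2],98).round(3),"topc",top.mean(0).round(3))
E
```

```text
red_jar_mid 0.79 [341. 197.  21.  19.] med [ 0.506 -0.26   0.09 ] zmax 0.106 topc [ 0.509 -0.266  0.093]
yellow_jar_mid 0.75 [139. 153.  24.  21.] med [0.655 0.373 0.086] zmax 0.106 topc [0.66  0.379 0.092]
yellow_jar_mid 0.68 [200. 188.  14.  17.] med [0.543 0.18  0.091] zmax 0.106 topc [0.546 0.183 0.092]
yellow_jar_mid 0.64 [170. 201.  22.  21.] med [0.508 0.271 0.087] zmax 0.106 topc [0.51  0.276 0.092]
yellow_jar_mid 0.36 [177. 240.  19.  16.] med [0.38  0.252 0.091] zmax 0.105 topc [0.38  0.257 0.093]
green_jar_mid 0.69 [270. 178.  32.  30.] med [ 0.589 -0.055  0.017] zmax 0.039 topc [ 0.588 -0.056  0.021]
green_jar_mid 0.57 [134. 187.  25.  19.] med [0.564 0.387 0.086] zmax 0.103 topc [0.567 0.394 0.092]
blue_jar_mid 0.77 [177. 240.  18.  13.] med [0.38  0.252 0.09 ] zmax 0.105 topc [0.381 0.258 0.092]
amber_red_mid 0.69 [266. 203.  30.  30.] med [ 0.502 -0.03   0.017] zmax 0.039 topc [ 0.501 -0.03   0.02 ]
amber_red_mid 0.67 [379. 218.  18.  19.] med [ 0.433 -0.374  0.094] zmax 0.106 topc [ 0.434 -0.381  0.096]
amber_blue_mid 0.74 [178. 164.  21.  19.] med [0.625 0.248 0.089] zmax 0.105 topc [0.629 0.252 0.096]
red_holder 0.72 [270. 177.  32.  33.] med [ 0.589 -0.055  0.017] zmax 0.039 topc [ 0.589 -0.055  0.021]
yellow_holder 0.62 [249. 169.  28.  26.] med [0.614 0.031 0.017] zmax 0.04 topc [0.613 0.03  0.02 ]
green_holder 0.97 [239. 194.  36.  30.] med [0.528 0.057 0.017] zmax 0.039 topc [0.528 0.058 0.022]
blue_holder 0.87 [266. 202.  32.  32.] med [ 0.502 -0.03   0.017] zmax 0.039 topc [ 0.502 -0.03   0.02 ]
```

```bash
python3 - <<'E'
from h import *
d=np.load("pics/top_d.npy");p=cv2.imread("pics/top_raw.png");W=cloud("top",d)
m=((W[...,2]>.03)&(W[...,2]<.13)&(d>0)&(W[...,0]>.3)&(W[...,0]<.72)&(abs(W[...,1])<.45)).astype(np.uint8)
n,l,s,c=cv2.connectedComponentsWithStats(m)
for i in range(1,n):
    if s[i,4]<40: continue
    w=W[l==i]; zt=np.percentile(w[:,2],90); k=w[w[:,2]>(.09 if zt>.085 else zt-.015)]; mm=(k.min(0)+k.max(0))/2
    print(c[i].round(),"ztop",w[:,2].max().round(3),"mean",k.mean(0)[:2].round(4),"mid",mm[:2].round(4),"ext",np.ptp(k,0)[:2].round(3))
q=ctrl.get_obs()["eef_rot"]; print(R.from_quat(q,scalar_first=True).as_matrix().round(3))
a=cv2.resize(p[135:265,115:225],None,fx=4.5,fy=4.5,interpolation=2);b=cv2.resize(p[135:265,320:395],None,fx=4.0,fy=4.5,interpolation=2)
cv2.imwrite("pics/crop.png",np.hstack([a,b]))
E
```

```text
[138. 155.] ztop 0.11 mean [0.6616 0.3808] mid [0.6613 0.3806] ext [0.039 0.038]
[256. 185.] ztop 0.046 mean [0.5579 0.0015] mid [ 5.586e-01 -1.000e-04] ext [0.25  0.251]
[334. 160.] ztop 0.07 mean [ 0.6304 -0.2558] mid [ 0.6318 -0.2564] ext [0.054 0.053]
[177. 163.] ztop 0.107 mean [0.6314 0.2549] mid [0.6327 0.2555] ext [0.041 0.038]
[133. 183.] ztop 0.106 mean [0.5688 0.3964] mid [0.5691 0.3972] ext [0.037 0.04 ]
[378. 182.] ztop 0.086 mean [ 0.5522 -0.3898] mid [ 0.5526 -0.3907] ext [0.034 0.034]
[200. 188.] ztop 0.108 mean [0.548  0.1834] mid [0.5481 0.1844] ext [0.036 0.038]
[341. 196.] ztop 0.108 mean [ 0.5102 -0.2683] mid [ 0.5097 -0.2683] ext [0.038 0.041]
[171. 200.] ztop 0.11 mean [0.5108 0.2768] mid [0.5095 0.2782] ext [0.041 0.039]
[378. 218.] ztop 0.109 mean [ 0.4356 -0.3852] mid [ 0.4359 -0.3856] ext [0.041 0.04 ]
[136. 228.] ztop 0.082 mean [0.4264 0.3882] mid [0.4264 0.39  ] ext [0.054 0.054]
[347. 233.] ztop 0.087 mean [ 0.3914 -0.28  ] mid [ 0.391  -0.2769] ext [0.057 0.06 ]
[176. 241.] ztop 0.111 mean [0.3807 0.2589] mid [0.3801 0.2608] ext [0.037 0.041]
[[-0.964  0.266  0.   ]
 [ 0.266  0.964  0.   ]
 [ 0.     0.    -1.   ]]
```

View pics/crop.png

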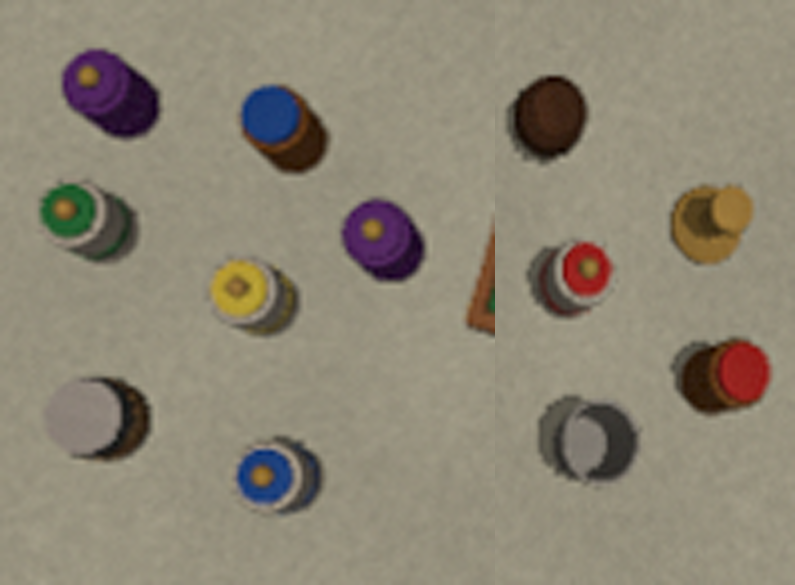

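The four set jars are white with brass knobs: green (68,210), yellow (238,288), blue (262,476) and red (588,268) in the crop. The two amber jars have flat lids, at (272,115) and (742,372). The purple jars at (88,78) and (375,230) stay. The current tool yaw already matches the carrier and clears all the neighbours, so I'll keep it.

```bash
python3 - <<'E'
import numpy as np
A=np.array([[-.964,.266],[.266,.964]])
seq=[("start",.153,.554),("blueJ",.3805,.2595),("blueH",.502,-.030),("yelJ",.510,.2775),("yelH",.614,.031),("grnJ",.569,.3965),("grnH",.528,.057),("redJ",.510,-.268),("redH",.589,-.055)]
for a,b in zip(seq,seq[1:]): print(a[0],"->",b[0],(A@(np.array(b[1:])-a[1:])*1000).round(0))
E
```

```text
start -> blueJ [-298. -223.]
blueJ -> blueH [-194. -247.]
blueH -> yelJ [ 74. 299.]
yelJ -> yelH [-166. -210.]
yelH -> grnJ [141. 340.]
grnJ -> grnH [ -51. -338.]
grnH -> redJ [ -69. -318.]
redJ -> redH [-19. 226.]
```

>>> move_arm([
  [[1,-30,-22,0,0],[1,-60,-45,0,0],[1,-95,-70,0,0],[1,-128,-96,0,0],[1,-161,-120,0,0],[1,-194,-145,0,0],[1,-227,-170,0,0],[1,-260,-195,0,0],[1,-285,-213,0,0],[1,-298,-223,0,0]],
])

```text
time_s: 1.48
eef_pos: [0.3829, 0.2574, 0.1934]
eef_rot: [0.001, 0.136, 0.991, -0.0]
wrist_force: [-0.9, 0.6, 0.1]
opening: 1.0
grasp_force: 0.0
```

```bash
python3 - <<'E'
from h import *
o=ctrl.get_obs(); print(o["time_s"],o["eef_pos"],o["eef_rot"])
p,d=camera("wrist"); cv2.imwrite("pics/w1.png",p)
E
```

```text
1.4833 [0.38293715 0.25744924 0.19338764] [ 7.81207783e-04  1.35502219e-01  9.90776726e-01 -1.35643712e-04]
```

View pics/w1.png

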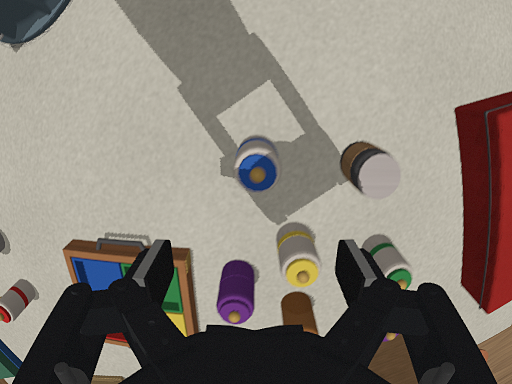

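The wrist view shows the blue jar at (257,172), centred between the fingers, so I'm going down on it.

>>> move_arm([
  [[1,0,0,30,0],[1,0,0,60,0],[1,0,0,90,0],[1,0,0,115,0],[1,0,0,135,0],[1,0,0,150,0],[1,0,0,150,0],[0.2,0,0,150,0],[0.2,0,0,150,0],[0.2,0,0,150,0]],
])

```text
time_s: 2.37
eef_pos: [0.3819, 0.2608, 0.0444]
eef_rot: [0.001, 0.134, 0.991, 0.001]
wrist_force: [0.9, 0.4, 0.9]
opening: 0.601
grasp_force: 0.0
```

>>> move_arm([
  [[0.2,0,0,0,0],[0.2,0,0,0,0],[0.2,0,0,0,0],[0.2,0,0,0,0],[0.2,0,0,0,0],[0.2,0,0,-5,0],[0.2,0,0,-10,0],[0.2,0,0,-20,0],[0.2,0,0,-30,0],[0.2,0,0,-30,0]],
])

```text
time_s: 3.2
eef_pos: [0.3824, 0.2608, 0.0754]
eef_rot: [0.002, 0.134, 0.991, 0.001]
wrist_force: [0.4, 0.1, -2.0]
opening: 0.423
grasp_force: 76.1
```

>>> move_arm([
  [[0.2,0,0,-30,0],[0.2,0,0,-60,0],[0.2,0,0,-90,0],[0.2,-10,-15,-115,0],[0.2,-30,-38,-120,0],[0.2,-53,-68,-120,0],[0.2,-77,-98,-120,0],[0.2,-100,-128,-120,0],[0.2,-124,-158,-120,0],[0.2,-148,-188,-120,0]],
])

```text
time_s: 4.03
eef_pos: [0.4738, 0.0379, 0.1932]
eef_rot: [0.0, 0.134, 0.991, 0.0]
wrist_force: [0.7, 0.3, -1.5]
opening: 0.421
grasp_force: 77.1
```

>>> move_arm([
  [[0.2,-20,-25,0,0],[0.2,-35,-45,0,0],[0.2,-46,-59,0,0],[0.2,-46,-59,0,0],[0.2,-46,-59,20,0],[0.2,-46,-59,45,0],[0.2,-46,-59,70,0],[0.2,-46,-59,85,0],[0.2,-46,-59,90,0],[0.2,-46,-59,90,0]],
])

```text
time_s: 4.87
eef_pos: [0.5008, -0.0285, 0.1016]
eef_rot: [-0.002, 0.134, 0.991, 0.0]
wrist_force: [0.2, -0.3, -1.1]
opening: 0.422
grasp_force: 77.0
```

```bash
python3 - <<'E'
from h import *
o=ctrl.get_obs(); print(o["time_s"],o["eef_pos"],o["wrist_force"],o["grasp_force"])
p,d=camera("wrist");s,_=camera("side"); cv2.imwrite("pics/w2.png",np.hstack([p[100:],cv2.resize(s[100:260,190:350],(284,284))]))
E
```

```text
4.8667 [ 0.50076351 -0.02851782  0.10159184] [ 0.1962416  -0.32413528 -1.06887617] 77.03905215112172
```

View pics/w2.png

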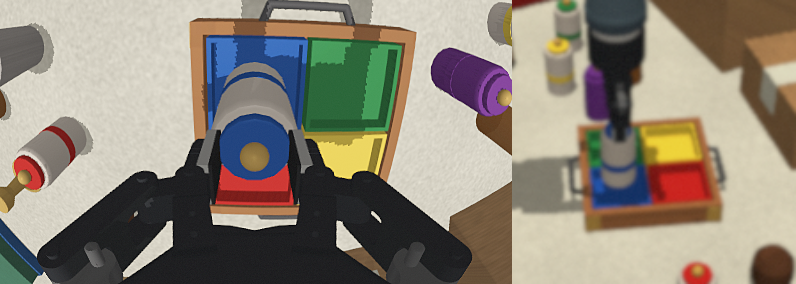

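The blue jar is held upright over the blue holder, so I'll lower it 45 mm and release.

>>> move_arm([
  [[0.2,0,0,15,0],[0.2,0,0,27,0],[0.2,0,0,35,0],[0.2,0,0,40,0],[0.2,0,0,43,0],[0.2,0,0,44,0],[0.2,0,0,44,0],[0.75,0,0,44,0],[0.75,0,0,44,0],[0.75,0,0,44,0]],
])

```text
time_s: 5.8
eef_pos: [0.5029, -0.0296, 0.0597]
eef_rot: [0.001, 0.134, 0.991, -0.0]
wrist_force: [0.0, -0.1, 0.6]
opening: 0.751
grasp_force: 0.0
```

>>> move_arm([
  [[0.75,0,0,0,0],[0.75,0,0,0,0],[0.75,0,0,-15,0],[0.75,0,0,-45,0],[0.75,0,0,-80,0],[0.75,0,0,-115,0],[0.75,8,30,-134,0],[1,16,65,-134,0],[1,24,100,-134,0],[1,33,135,-134,0]],
])

```text
time_s: 6.63
eef_pos: [0.5066, 0.1107, 0.1937]
eef_rot: [0.001, 0.135, 0.991, 0.0]
wrist_force: [0.8, -0.0, -0.8]
opening: 1.001
grasp_force: 0.0
```

>>> move_arm([
  [[1,9,36,0,0],[1,18,72,0,0],[1,27,108,0,0],[1,35,140,0,0],[1,39,157,0,0],[1,41,164,0,0],[1,41,164,0,0],[1,41,164,20,0],[1,41,164,45,0],[1,41,164,60,0]],
])

```text
time_s: 7.47
eef_pos: [0.5096, 0.2766, 0.131]
eef_rot: [-0.001, 0.135, 0.991, -0.001]
wrist_force: [-0.2, -0.1, 0.4]
opening: 0.999
grasp_force: 0.0
```

```bash
python3 - <<'E'
from h import *
o=ctrl.get_obs(); print(o["time_s"],o["eef_pos"])
p,d=camera("wrist"); cv2.imwrite("pics/w3.png",p)
E
```

```text
7.4667 [0.50959801 0.27656105 0.13096925]
```

View pics/w3.png

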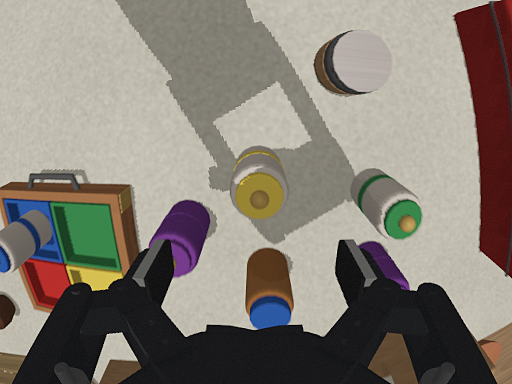

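The blue jar stands in its holder at (25,240). The yellow jar is centred at (259,197), and the purple one is clear of the finger's path.

>>> move_arm([
  [[0.9,0,0,25,0],[0.9,0,0,50,0],[0.9,0,0,75,0],[0.9,0,0,90,0],[0.9,0,0,90,0],[0.2,0,0,90,0],[0.2,0,0,90,0],[0.2,0,0,90,0],[0.2,0,0,90,0],[0.2,0,0,90,0]],
])

```text
time_s: 8.35
eef_pos: [0.5129, 0.2797, 0.0468]
eef_rot: [0.003, 0.134, 0.991, 0.002]
wrist_force: [-1.9, 1.1, 9.9]
opening: 0.42
grasp_force: 62.5
```

>>> move_arm([
  [[0.2,0,0,0,0],[0.2,0,0,0,0],[0.2,0,0,0,0],[0.2,0,0,-5,0],[0.2,0,0,-20,0],[0.2,0,0,-50,0],[0.2,0,0,-85,0],[0.2,0,0,-120,0],[0.2,0,0,-145,0],[0.2,0,0,-150,0]],
])

```text
time_s: 9.18
eef_pos: [0.5134, 0.2794, 0.1999]
eef_rot: [0.005, 0.134, 0.991, 0.002]
wrist_force: [0.7, 0.7, -1.5]
opening: 0.419
grasp_force: 62.9
```

>>> move_arm([
  [[0.2,-15,-19,0,0],[0.2,-37,-47,0,0],[0.2,-59,-75,0,0],[0.2,-82,-104,0,0],[0.2,-104,-132,0,0],[0.2,-126,-160,0,0],[0.2,-147,-186,0,0],[0.2,-160,-202,0,0],[0.2,-166,-210,0,0],[0.2,-166,-210,0,0]],
])

```text
time_s: 10.02
eef_pos: [0.6144, 0.0298, 0.1917]
eef_rot: [-0.001, 0.135, 0.991, -0.0]
wrist_force: [-1.0, -0.6, -3.2]
opening: 0.425
grasp_force: 63.0
```

>>> move_arm([
  [[0.2,0,0,25,0],[0.2,0,0,50,0],[0.2,0,0,75,0],[0.2,0,0,90,0],[0.2,0,0,102,0],[0.2,0,0,112,0],[0.2,0,0,120,0],[0.2,0,0,126,0],[0.2,0,0,130,0],[0.2,0,0,132,0]],
])

```text
time_s: 10.85
eef_pos: [0.6152, 0.032, 0.062]
eef_rot: [0.001, 0.134, 0.991, 0.0]
wrist_force: [-2.9, 0.3, 10.4]
opening: 0.422
grasp_force: 66.8
```

The 10 N upward force shows the yellow jar is already on the floor of its holder. I'll release it and go on to green.

>>> move_arm([
  [[0.2,0,0,0,0],[0.75,0,0,0,0],[0.75,0,0,0,0],[0.75,0,0,0,0],[0.75,0,0,0,0],[0.75,0,0,-15,0],[0.75,0,0,-45,0],[0.75,0,0,-80,0],[0.75,0,0,-115,0],[0.75,0,0,-132,0]],
])

```text
time_s: 11.68
eef_pos: [0.6168, 0.0317, 0.1984]
eef_rot: [0.003, 0.134, 0.991, -0.0]
wrist_force: [0.4, -0.1, -0.2]
opening: 0.752
grasp_force: 0.0
```

>>> move_arm([
  [[1,15,36,0,0],[1,30,73,0,0],[1,45,110,0,0],[1,60,146,0,0],[1,75,182,0,0],[1,91,219,0,0],[1,106,256,0,0],[1,121,292,0,0],[1,135,325,0,0],[1,141,340,0,0]],
])

```text
time_s: 12.52
eef_pos: [0.5672, 0.4017, 0.193]
eef_rot: [-0.0, 0.132, 0.991, 0.001]
wrist_force: [-0.3, 0.1, 0.2]
opening: 0.995
grasp_force: 0.0
```

>>> move_arm([
  [[1,0,0,10,0],[1,0,0,20,0],[1,0,0,40,0],[1,0,0,60,0],[1,0,0,60,0],[1,0,0,60,0],[1,0,0,60,0],[1,0,0,60,0],[1,0,0,60,0],[1,0,0,60,0]],
])

```text
time_s: 13.35
eef_pos: [0.5697, 0.3973, 0.1344]
eef_rot: [0.001, 0.134, 0.991, 0.001]
wrist_force: [0.2, -0.2, -0.2]
opening: 0.998
grasp_force: 0.0
```

```bash
python3 - <<'E'
from h import *
o=ctrl.get_obs(); print(o["time_s"],o["eef_pos"])
p,d=camera("wrist"); cv2.imwrite("pics/w4.png",p)
E
```

```text
13.35 [0.56965639 0.39732662 0.13437649]
```

View pics/w4.png

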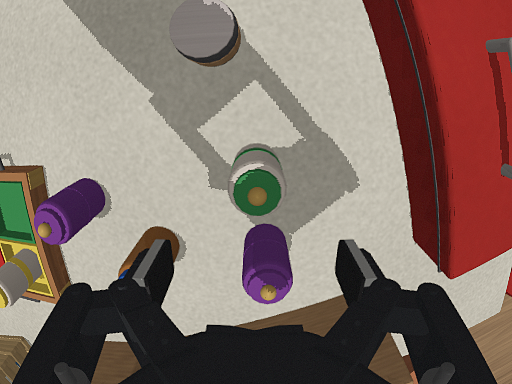

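The yellow jar stands in its holder at (20,272). The green jar is centred at (257,190), and the amber jar and the purple jar are clear of the fingers.

>>> move_arm([
  [[0.9,0,0,25,0],[0.9,0,0,50,0],[0.9,0,0,75,0],[0.9,0,0,90,0],[0.9,0,0,90,0],[0.2,0,0,90,0],[0.2,0,0,90,0],[0.2,0,0,90,0],[0.2,0,0,90,0],[0.2,0,0,90,0]],
])

```text
time_s: 14.23
eef_pos: [0.5715, 0.3988, 0.047]
eef_rot: [0.003, 0.134, 0.991, 0.002]
wrist_force: [0.4, 0.8, 6.4]
opening: 0.419
grasp_force: 61.5
```

>>> move_arm([
  [[0.2,0,0,0,0],[0.2,0,0,0,0],[0.2,0,0,0,0],[0.2,0,0,-5,0],[0.2,0,0,-20,0],[0.2,0,0,-50,0],[0.2,0,0,-85,0],[0.2,0,0,-120,0],[0.2,0,0,-145,0],[0.2,0,0,-150,0]],
])

```text
time_s: 15.07
eef_pos: [0.5719, 0.3986, 0.2017]
eef_rot: [0.005, 0.134, 0.991, 0.003]
wrist_force: [1.0, 1.1, -0.9]
opening: 0.417
grasp_force: 60.7
```

>>> move_arm([
  [[0.2,-3,-20,0,0],[0.2,-9,-58,0,0],[0.2,-15,-97,0,0],[0.2,-20,-136,0,0],[0.2,-26,-175,0,0],[0.2,-32,-214,0,0],[0.2,-38,-253,0,0],[0.2,-44,-292,0,0],[0.2,-49,-325,0,0],[0.2,-51,-338,0,0]],
])

```text
time_s: 15.9
eef_pos: [0.5271, 0.0538, 0.1927]
eef_rot: [-0.0, 0.135, 0.991, -0.001]
wrist_force: [1.1, -0.7, -2.2]
opening: 0.423
grasp_force: 60.9
```

>>> move_arm([
  [[0.2,0,0,5,0],[0.2,0,0,25,0],[0.2,0,0,55,0],[0.2,0,0,80,0],[0.2,0,0,98,0],[0.2,0,0,110,0],[0.2,0,0,119,0],[0.2,0,0,125,0],[0.2,0,0,129,0],[0.2,0,0,132,0]],
])

```text
time_s: 16.73
eef_pos: [0.5292, 0.0579, 0.062]
eef_rot: [0.001, 0.134, 0.991, 0.0]
wrist_force: [-5.3, -0.7, 27.5]
opening: 0.421
grasp_force: 68.2
```

>>> move_arm([
  [[0.2,0,0,-2,0],[0.2,0,0,-2,0],[0.7,0,0,-2,0],[0.7,0,0,-2,0],[0.7,0,0,-2,0],[0.7,0,0,-15,0],[0.7,0,0,-45,0],[0.7,0,0,-80,0],[0.7,0,0,-115,0],[0.7,0,0,-132,0]],
])

```text
time_s: 17.57
eef_pos: [0.5304, 0.0576, 0.1979]
eef_rot: [0.003, 0.134, 0.991, 0.0]
wrist_force: [0.5, -0.5, 0.2]
opening: 0.701
grasp_force: 0.0
```

>>> move_arm([
  [[1,-8,-36,0,0],[1,-16,-74,0,0],[1,-24,-112,0,0],[1,-32,-150,0,0],[1,-40,-188,0,0],[1,-48,-226,0,0],[1,-56,-262,0,0],[1,-63,-295,0,0],[1,-69,-318,0,0],[1,-69,-318,0,0]],
])

```text
time_s: 18.4
eef_pos: [0.5097, -0.272, 0.193]
eef_rot: [0.0, 0.136, 0.991, -0.001]
wrist_force: [-0.9, 1.0, -0.5]
opening: 1.0
grasp_force: 0.0
```

>>> move_arm([
  [[1,0,0,10,0],[1,0,0,20,0],[1,0,0,40,0],[1,0,0,60,0],[1,0,0,60,0],[1,0,0,60,0],[1,0,0,60,0],[1,0,0,60,0],[1,0,0,60,0],[1,0,0,60,0]],
])

```text
time_s: 19.23
eef_pos: [0.511, -0.2674, 0.1341]
eef_rot: [0.001, 0.134, 0.991, -0.0]
wrist_force: [0.1, 0.8, 0.1]
opening: 1.0
grasp_force: 0.0
```

```bash
python3 - <<'E'
from h import *
o=ctrl.get_obs(); print(o["time_s"],o["eef_pos"])
p,d=camera("wrist"); cv2.imwrite("pics/w5.png",p)
E
```

```text
19.2333 [ 0.51095649 -0.26741326  0.13410429]
```

View pics/w5.png

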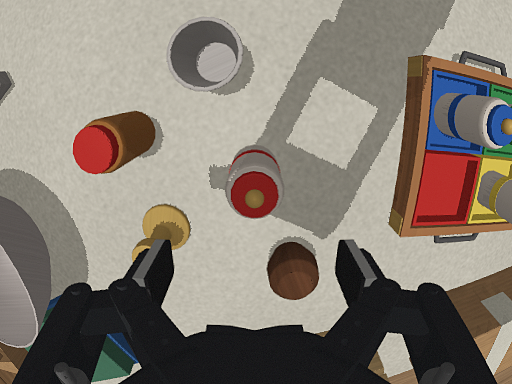

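The red jar is centred at (254,193). The brass piece at (165,225) clears the left finger by about 20 mm.

>>> move_arm([
  [[0.85,0,0,25,0],[0.85,0,0,50,0],[0.85,0,0,75,0],[0.85,0,0,90,0],[0.85,0,0,90,0],[0.2,0,0,90,0],[0.2,0,0,90,0],[0.2,0,0,90,0],[0.2,0,0,90,0],[0.2,0,0,90,0]],
])

```text
time_s: 20.12
eef_pos: [0.513, -0.2687, 0.0467]
eef_rot: [0.003, 0.134, 0.991, -0.001]
wrist_force: [0.4, 2.1, 7.9]
opening: 0.424
grasp_force: 70.1
```

>>> move_arm([
  [[0.2,0,0,0,0],[0.2,0,0,0,0],[0.2,0,0,0,0],[0.2,0,0,-5,0],[0.2,0,0,-20,0],[0.2,0,0,-50,0],[0.2,0,0,-85,0],[0.2,0,0,-120,0],[0.2,0,0,-145,0],[0.2,0,0,-150,0]],
])

```text
time_s: 20.95
eef_pos: [0.513, -0.2692, 0.2]
eef_rot: [0.004, 0.134, 0.991, -0.003]
wrist_force: [0.8, -0.9, -1.7]
opening: 0.419
grasp_force: 67.9
```

>>> move_arm([
  [[0.2,-2,15,0,0],[0.2,-4,45,0,0],[0.2,-7,78,0,0],[0.2,-10,112,0,0],[0.2,-12,146,0,0],[0.2,-15,180,0,0],[0.2,-17,206,0,0],[0.2,-18,220,0,0],[0.2,-19,226,0,0],[0.2,-19,226,0,0]],
])

```text
time_s: 21.78
eef_pos: [0.5886, -0.0535, 0.1924]
eef_rot: [-0.0, 0.133, 0.991, -0.0]
wrist_force: [-1.1, -0.5, -2.1]
opening: 0.42
grasp_force: 68.0
```

>>> move_arm([
  [[0.2,0,0,5,0],[0.2,0,0,25,0],[0.2,0,0,55,0],[0.2,0,0,80,0],[0.2,0,0,98,0],[0.2,0,0,110,0],[0.2,0,0,118,0],[0.2,0,0,124,0],[0.2,0,0,128,0],[0.2,0,0,130,0]],
])

```text
time_s: 22.62
eef_pos: [0.5892, -0.0548, 0.0633]
eef_rot: [0.0, 0.134, 0.991, -0.0]
wrist_force: [0.4, 0.5, -2.4]
opening: 0.422
grasp_force: 68.0
```

>>> move_arm([
  [[0.2,0,0,0,0],[0.2,0,0,0,0],[0.7,0,0,0,0],[0.7,0,0,0,0],[0.7,0,0,0,0],[0.7,0,0,-15,0],[0.7,0,0,-45,0],[0.7,0,0,-80,0],[0.7,0,0,-115,0],[0.7,0,0,-130,0]],
])

```text
time_s: 23.45
eef_pos: [0.5913, -0.0549, 0.1991]
eef_rot: [0.004, 0.134, 0.991, -0.001]
wrist_force: [0.6, -0.3, 1.6]
opening: 0.701
grasp_force: 0.0
```

>>> move_arm([
  [[0.7,30,0,-20,0],[0.7,70,0,-40,0],[0.7,110,0,-40,0],[0.7,150,0,-40,0],[0.7,190,0,-40,0],[0.7,220,0,-40,0],[0.7,220,0,-40,0],[0.7,220,0,-40,0],[0.7,220,0,-40,0],[0.7,220,0,-40,0]],
])

```text
time_s: 24.28
eef_pos: [0.3776, 0.0038, 0.2335]
eef_rot: [0.0, 0.134, 0.991, -0.0]
wrist_force: [-0.0, 0.1, -0.7]
opening: 0.699
grasp_force: 0.0
```

```bash
python3 - <<'E'
from h import *
o=ctrl.get_obs(); print(o["time_s"],o["eef_pos"])
p,d=camera("top"); cv2.imwrite("pics/top1.png",cv2.resize(p,(800,600))); W=cloud("top",d)
for n,x,y in(("blue",.502,-.03),("yellow",.614,.031),("green",.528,.057),("red",.589,-.055),("amberR",.4359,-.3856),("amberB",.6327,.2555)):
    k=W[(d>0)&(np.hypot(W[...,0]-x,W[...,1]-y)<.035)&(W[...,2]>(.105 if n[0:2]!="am" else .09))&(W[...,2]<.13)]
    print(n,len(k),((k.mean(0)[:2]-[x,y])*1000).round(1),k[:,2].max().round(3))
E
```

```text
24.2833 [0.37760759 0.00375796 0.23345209]
blue 125 [-0.3 -2. ] 0.124
yellow 119 [-1.6 -1.6] 0.124
green 119 [-1.9  0.1] 0.125
red 123 [-2.3 -1.6] 0.127
amberR 146 [-0.7  0.7] 0.107
amberB 138 [-1.3 -0.7] 0.107
```

View pics/top1.png

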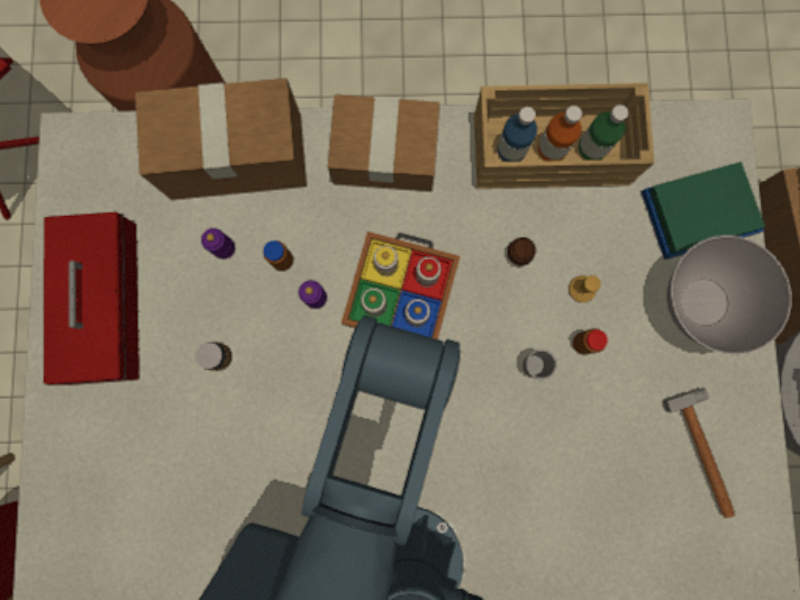

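The four jars stand in their own holders at (386,260), (428,270), (374,301) and (418,311), within about 3 mm of centre. The amber jars have not moved and the arm is clear.

```bash
python3 -c "
from bench import order; print(order.hand_in())"
```

```text
the job is handed in; nothing more can be done
None
```

I handed the job in with all four white jars standing in the holders of their lid colours, within about 3 mm of centre, and both amber jars where they started; it took about 24 s, and the hand-in gave no verdict.

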